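Fit a bayonet punch in its spring chuck and hold it locked

ROBOT

A 6-joint arm with a two-finger parallel gripper is mounted at the origin on a cart in front of the work surface, level with it; the furniture and walls round the work are solid. World frame = base frame: x ahead of the robot, y to its left, z up, the work surface at z = 0. Lengths are in m, angles in rad, forces in N, time in s.
With the tool pointing down it reaches from about 0.35 to 0.775 m from the base axis. Payload 5.5 kg.
Tool frame: the origin (TCP) lies between the finger pads; the fingertips stand 19 mm ahead of it and the grasp point (between the pads) is the TCP; z points along the fingers, x is the direction in which the jaws open and shut, and the axes are right-handed (so a half turn about z gives the same grasp; the last joint's range is limited). The gripper opens to 85 mm and grips with 20 to 120 N. Pads are 22 mm wide; open, the fingers measure 114 mm over their backs; the gripper's body (76 mm by 85 mm) begins 54 mm behind the grasp point. The pads swing forward as they close: fully open they stand 13 mm farther back than shut.
Start: joints at [-0.14, 0.313, 0.046, 1.304, 0, 1.431], TCP at [0.575, -0, 0.25] pointing down, gripper open.
Joint ranges: [-2.76, 2.76], [-0.86, 1.69], [-1.03, 1.26], [-2.2, 2.34], [-1.47, 1.5], [-3.14, 3.14]. Speed limits (rad/s): [2.57, 2.57, 3.14, 3.14, 3.14, 3.14].

INTERFACE

Orientations are given as a unit quaternion [w, x, y, z].
In Python, from workcell import env gives the robot as it stands. The module is installed in compiled form; this text tells all that it offers.
- The arm moves only by the tool carry_out, never from a script. Its argument "steps" is a list of rows, each a list of 7 numbers: the gripper command: -1 is shut, 1 is fully open, values between are in proportion, then the shift along the tool's x, y, z in m, then the turn, a rotation vector about the tool's x, y, z in rad. A call has 1 to 20 rows; each row shifts and turns the commanded pose from where the row before left it, along the tool's axes as they then stand; what a row does not reach is not made up. A row lasts 1/8 s, in which the tool goes at most 62.5 mm and 10.7 degrees, less where a joint would pass 70% of its speed; a pose out of reach is approached as far as the arm can. A call with a gripper value outside its range is refused whole. The fingers move at their own pace and stop on an object; "grip_force" is the grip in N (left out, the last holds). Time passes only in rows, so rows that do not move let the fingers close. It gives the time, the measured TCP pose, the force and the opening at its end, in the units of the state.
- env.get_state(): the state, without advancing time (a new reading comes with each control period).
- env.read_camera(name): name is "scene" or "side" or "wrist"; returns a dict with "color" (480x640x3 uint8, red, green, blue), "K" (3x3 intrinsics, pixels), "dist" ([k1, k2, p1, p2, k3] as OpenCV has them; the pictures are not rectified), "R" (3x3) and "t" (3): a world point X has camera coordinates R X + t. Camera axes: x right, y down, z forward; pixel columns grow to the right and rows downward; lengths in m; the calibration is good to about 2 mm. A picture is of the moment at which its call begins. There is no depth.
- env.hand_in(): hands the job in, once; it reports no verdict.
The state is a dict: "clock": time; "joint_pos": joint angles; "qvel": joint speeds; "tau": joint torques, N m; "tcp_pos": TCP position; "orientation": TCP orientation; "wrist_force": force on the tool from outside, world axes, zero at the start; "ft_torque": the same for the moment, N m; "finger_gap": finger opening in m.
Only numpy, scipy, OpenCV 4.12 (cv2) and the standard library are available. Lean on these libraries where they do the work, as an engineer would, in place of code of your own. Each camera call takes 0.05 s, during which the arm holds its last target. There are 200 camera calls.

TASK

Fit the loose steel bayonet punch into the spring chuck that is fixed to the bench: head up, with its two side lugs going down through the two slots in the chuck's lip, push it down against the spring, then turn it clockwise (seen from above) about a quarter turn until it comes to its stop. The chuck springs back if you let go, so finish while still gripping the punch, holding it seated and turned to the stop for the set screw to be tightened. Leave the die plug, the tin and the gauge block where they stand.

Things in the scene. Friction and masses are not known exactly. Their poses are not given: they have to be found in the camera images.
- punch_head (a point): centre of the head of the loose steel bayonet punch, on its axis, 52 mm above its underside; z is up the axis. The head is a block 36 mm along x and 26 mm across its flats along y (grip these), 34 to 70 mm above the underside, with a low rib along x on top (73 mm overall). Below it is a dark collar, 42 mm in diameter, 30 to 34 mm above the underside. 0.25 kg
- punch_foot (a point): centre of the underside of the punch, axes as punch_head. Shank 32 mm in diameter; two side lugs to +x and -x, 10 mm wide, reaching 24 mm from the axis, 6 to 13 mm above this point. A slot 11 mm wide and 10 mm deep along y in the foot drops over the chuck's drive tongue. Half a turn makes no difference
- chuck_mouth (a point): centre of the chuck's bore at the top face of its steel lip, 43 mm above the bench, z up. The lip is 9 mm thick, with a 35 mm bore and two slots for the lugs to +x and -x, 14 mm wide, reaching 34 mm from the axis. The punch's underside comes to rest on a sprung plate 16 mm below this point, lugs still in the slots; 6 mm farther down the lugs are under the lip and free to turn
- chuck: the chuck, fixed to the bench: grey round body 80 mm in diameter, 43 mm tall, on a foot plate 100 x 84 x 10 mm; a set screw sticks out to -y, 22 mm up, to 54 mm from the axis. Origin at the centre of its underside, x along the lug slots. With the punch at the bottom of its travel its collar is still 2 mm above the lip
- chuck_plunger (a joint): how far the sprung plate in the chuck is pushed down, m: 0 at rest, 0.012 at the bottom. Spring force 6 N at rest, 12 N at the bottom
- chuck_rotor (a joint): how far the plate's drive tongue, which fits the punch's foot slot, is turned clockwise seen from above, rad: 0 at rest, 1.37 at the stop. The slot has about 0.14 rad play on the tongue, so the punch itself turns about 1.5 rad to the stop. A return spring resists with 0.02 N m at rest, 0.13 N m at the stop, and turns it back when the punch is let go
- die_plug: steel die plug, 37 mm in diameter with a 20 mm boss, 35 mm tall, standing on the bench; to be left alone. Origin at the centre of its underside
- wick_tin: round open metal tin, 66 mm in diameter, 40 mm tall; to be left alone. Origin at the centre of its underside
- go_gauge: light rectangular gauge block 25 x 60 x 12 mm lying on the bench; to be left alone. Origin at the centre of its underside
Not all that is in view belongs to the job. Leave any orange or turquoise look-alike of the part that bears punch_head alone.

How it is judged:
On the way:
1. the punch is in the chuck with its lugs pushed below the lip, not yet turned (value of joint chuck_plunger above 0.005 m and value of joint chuck_rotor below 0.5 rad and horizontal distance between punch_head and chuck_mouth below 0.006 m), for 0.05 s.
At the end, for the whole second after the job is handed in: Fingers grip the punch (over 3 N); it is upright (0.12 rad), on the chuck's axis (6 mm), head centre under 33 mm above the lip, plate pressed at least 4 mm down, and the rotor turned over 1.15 rad clockwise (stop at 1.37) (value of joint chuck_rotor above 1.15 rad and value of joint chuck_plunger above 0.004 m and horizontal distance between punch_head and chuck_mouth below 0.006 m and z of punch_head in the frame of chuck_mouth below 0.033 m and angle between punch_head's own z axis and vertical below 0.12 rad and contact force between the fingers and punch above 3 N); the arm keeps its last pose, push and grip.
It fails at once if the die plug is moved more than 15 mm (distance of die_plug from where it was at the start of the episode above 0.015 m).
It fails at once if the wick tin is moved more than 15 mm (distance of wick_tin from where it was at the start of the episode above 0.015 m).
It fails at once if the go gauge is moved more than 15 mm (distance of go_gauge from where it was at the start of the episode above 0.015 m).
It also fails if it takes over 45 s, if anything falls off the work surface, if the arm or the gripper's body presses on something with over 40 N, if the wrist force passes 120 N, or if a joint passes its speed limit or range.

## Working session

There is one attempt and no reset: what is moved stays moved. The work goes in short steps, Python scripts to look and compute and a tool call to move; the robot and the scene stay as the last step left them, time stands still between calls to the robot, and variables do not carry over. Pictures are saved under pics/ and viewed, about 8 in all and at most 12, crops included, and the job is handed in when it is done.

Besides the shell and the picture viewer there is one more tool, called by a JSON object that holds its "method" and its "body". carry_out: Moves the arm, as the interface text tells. Its arguments: {"type":"object","properties":{"steps":{"type":"array","items":{"type":"array","items":{"type":"number"}}},"grip_force":{"type":"number"}},"required":["steps"]}

```bash
mkdir -p pics; cat > h.py <<'E'
import numpy as np, cv2
from workcell import env
def shot(cam,name=None,crop=None,scale=1):
    d=env.read_camera(cam); np.savez(f'pics/{cam}_last.npz',**{k:np.array(v) for k,v in d.items()})
    if name: save(d,name,crop,scale)
    return d
def save(d,name,crop=None,scale=1):
    im=np.array(d['color'])[:,:,::-1]
    if crop: x0,y0,x1,y1=crop; im=im[y0:y1,x0:x1]
    cv2.imwrite(f'pics/{name}.png',cv2.resize(im,None,fx=scale,fy=scale,interpolation=cv2.INTER_CUBIC))
def load(cam): return dict(np.load(f'pics/{cam}_last.npz'))
def ray(d,uv):
    n=cv2.undistortPoints(np.array([[uv]],float),np.array(d['K'],float),np.array(d['dist'],float))[0,0]
    R=np.array(d['R']);t=np.array(d['t']); return -R.T@t, R.T@np.array([n[0],n[1],1])
def onz(d,uv,z):
    o,r=ray(d,uv); return o+r*(z-o[2])/r[2]
def proj(d,X):
    R=np.array(d['R'],float); return cv2.projectPoints(np.array(X,float).reshape(-1,3),cv2.Rodrigues(R)[0],np.array(d['t'],float),np.array(d['K'],float),np.array(d['dist'],float))[0][:,0]
E
python3 - <<'E'
from h import *
for c in('scene','side','wrist'):
    d=shot(c,c+'0'); print(c,-np.array(d['R']).T@d['t'])
s=env.get_state();print(s)
a=[cv2.imread(f'pics/{c}0.png') for c in('scene','side','wrist')]
E
```

```text
scene [0.19864884 0.6616786  0.52266514]
side [0.15952673 0.69874763 0.4156935 ]
wrist [0.57482489 0.06841979 0.37222525]
{'clock': 0.15, 'joint_pos': array([-1.39611834e-01,  3.13833035e-01,  4.52711469e-02,  1.30361898e+00,
        1.23079765e-05,  1.43120869e+00]), 'qvel': array([-0.00074716, -0.00223658,  0.00217022, -0.00023404,  0.0001223 ,
        0.0004319 ]), 'tau': array([ 1.76330479e-03, -4.81067133e+01,  2.98815805e+01,  1.39078675e-02,
       -1.10673584e-04, -5.56924022e-05]), 'tcp_pos': array([5.74651082e-01, 3.60938190e-05, 2.49623547e-01]), 'orientation': array([-1.02421063e-04,  9.99999760e-01, -1.21053427e-05, -6.84677855e-04]), 'wrist_force': array([-0.49811849, -0.44963176,  0.79792436]), 'ft_torque': array([ 0.0183826 , -0.00595448, -0.00348484]), 'finger_gap': 0.08529740997233623}
```

View pics/scene0.png

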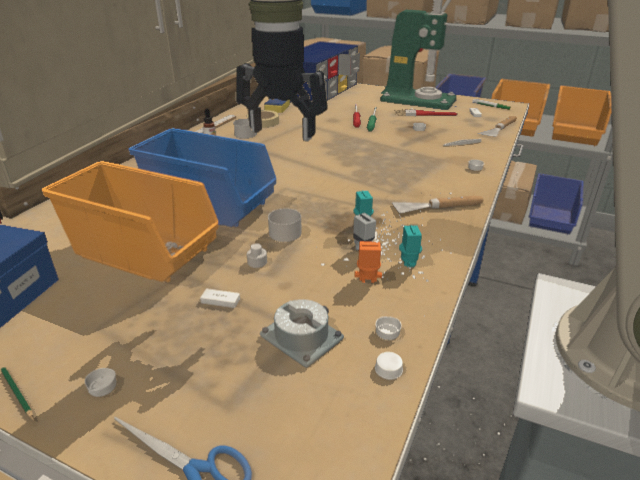

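View pics/side0.png

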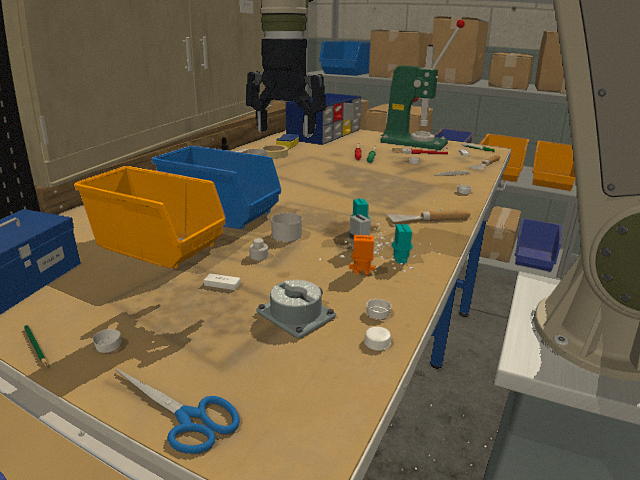

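View pics/wrist0.png

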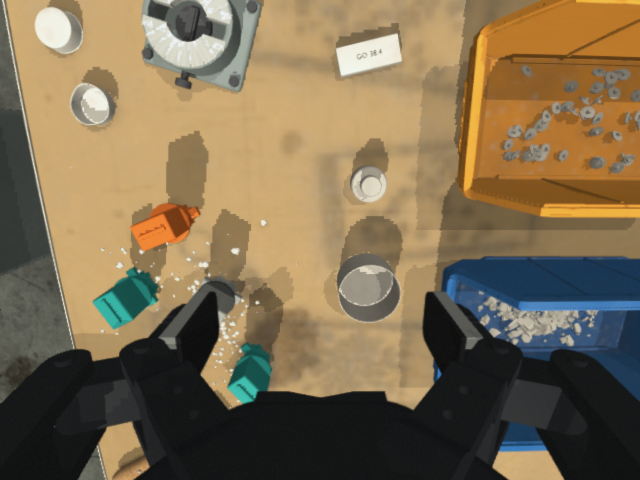

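The wrist view shows the chuck at the top left (195,20), with the tin, die plug and gauge to the right. Candidates for the punch, in scene pixels:
- grey steel at (365,230): this is the one that fits the description.
- orange at (369,260), turquoise at (364,205) and turquoise at (411,245): look-alikes.

Next is a close crop to check, plus rough positions.

```bash
python3 - <<'E'
from h import *
a=load('scene');b=load('side')
A=a['color'][180:300,310:450,::-1];B=b['color'][185:285,310:430,::-1]
A=cv2.resize(A,(400,343),interpolation=cv2.INTER_CUBIC);B=cv2.resize(B,(400,333),interpolation=cv2.INTER_CUBIC)
cv2.imwrite('pics/c1.png',np.hstack([A[:333],B]))
w=load('wrist')
print('punch scene',onz(a,(364,222),.07),'side',onz(b,(360,221),.07))
print('chuck scene',onz(a,(302,313),.043),'side',onz(b,(297,290),.043), 'wrist',onz(w,(190,20),.043))
for n,uv,z in(('orange',(160,228),.06),('teal',(122,300),.06),('teal2',(250,375),.06),('collar?',(218,295),.034),('die',(370,184),.035),('tin',(368,285),.0)):print(n,onz(w,uv,z))
E
```

```text
punch scene [ 0.45508996 -0.08423498  0.07      ] side [ 0.45255209 -0.07632377  0.07      ]
chuck scene [0.45891129 0.16160175 0.043     ] side [0.45786358 0.16686248 0.043     ] wrist [0.4623697  0.17009514 0.043     ]
orange [ 0.4236266  -0.00916574  0.06      ]
teal [ 0.37554749 -0.0834726   0.06      ]
teal2 [ 0.49953384 -0.16999265  0.06      ]
collar? [ 0.46459077 -0.08945     0.034     ]
die [0.62236585 0.02900892 0.035     ]
tin [ 0.62958609 -0.09209795  0.        ]
```

View pics/c1.png

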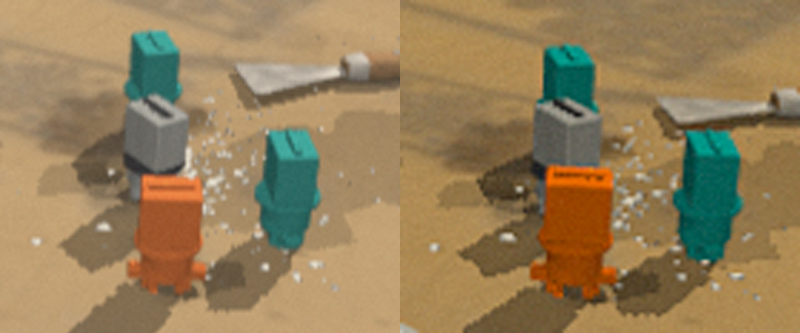

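The crop confirms it: the grey punch with the dark collar and top rib is at scene (365,225), upright. Orange stands in front of it, with turquoise behind and to the right. I'll move above it and look.

{"method": "carry_out", "body": {"steps": [[1, -0.04, 0.02, 0, 0, 0, 0], [1, -0.04, 0.02, 0, 0, 0, 0], [1, -0.04, 0.02, 0, 0, 0, 0], [1, 0, 0, 0, 0, 0, 0], [1, 0, 0, 0, 0, 0, 0]]}}

```text
clock: 0.78
tcp_pos: [0.4554, -0.0601, 0.2505]
orientation: [0.0, 1.0, -0.0, 0.001]
wrist_force: [-0.0, -0.1, -0.3]
finger_gap: 0.0857
```

```bash
python3 - <<'E'
from h import *
d=shot('wrist','w1'); print(env.get_state()['tcp_pos'])
E
```

```text
[ 0.45581857 -0.06000083  0.25043805]
```

View pics/w1.png

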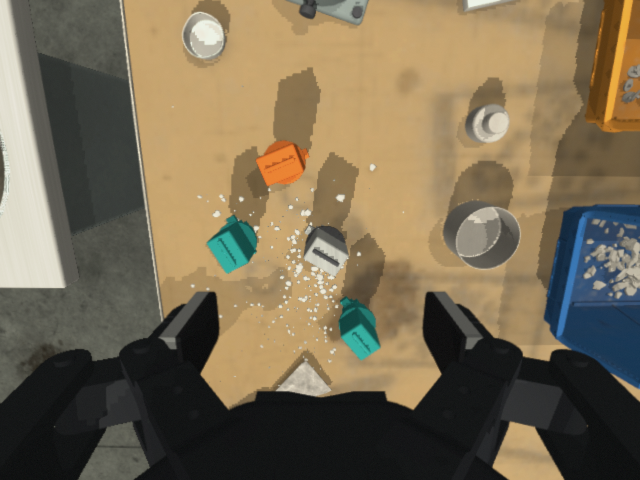

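The punch's top face shows at about (325,255), with turquoise parts at (232,245) and (360,330) and orange at (282,163). I'll measure the top face.

```bash
python3 - <<'E'
from h import *
d=load('wrist'); im=d['color'][215:290,290:365]
hsv=cv2.cvtColor(im,cv2.COLOR_RGB2HSV)
m=((hsv[...,1]<35)&(hsv[...,2]>110)).astype(np.uint8)
m=cv2.morphologyEx(m,cv2.MORPH_OPEN,np.ones((3,3)))
m=cv2.morphologyEx(m,cv2.MORPH_CLOSE,np.ones((9,9)))
n,l,st,c=cv2.connectedComponentsWithStats(m)
k=1+np.argmax(st[1:,4]);print(st[k])
p=np.argwhere(l==k)[:,::-1]+[290,215]
W=np.array([onz(d,q,.07)[:2] for q in p])*1000
r=cv2.minAreaRect(W.astype(np.float32));print(r)
print(cv2.boxPoints(r)); print(W.mean(0))
# dark rib
g=cv2.cvtColor(im,cv2.COLOR_RGB2GRAY); mm=((g<90)&(cv2.erode((l==k).astype(np.uint8),np.ones((5,5)))>0))
q=np.argwhere(mm)[:,::-1]+[290,215]
Q=np.array([onz(d,x,.073)[:2] for x in q])*1000
print(len(Q),Q.mean(0)); vx,vy,_,_=cv2.fitLine(Q.astype(np.float32),2,0,.01,.01).ravel();print(np.degrees(np.arctan2(vy,vx)))
big=cv2.resize(im[:,:,::-1],(450,450),interpolation=cv2.INTER_NEAREST)
big2=big.copy(); big2[cv2.resize((l==k).astype(np.uint8),(450,450),interpolation=cv2.INTER_NEAREST)==0]//=3
save_=np.hstack([big[:, :400],big2[:,:400]]);cv2.imwrite('pics/w1c.png',save_)
E
```

```text
[  14   22   44   47 1159]
((456.2085266113281, -99.11727905273438), (38.53498458862305, 37.429771423339844), 58.11557388305664)
[[ 430.1402   -105.592255]
 [ 461.92236  -125.362946]
 [ 482.27686   -92.6423  ]
 [ 450.4947    -72.87161 ]]
[459.47363786 -96.07828644]
88 [460.12444361 -93.09914497]
-31.202099
```

View pics/w1c.png

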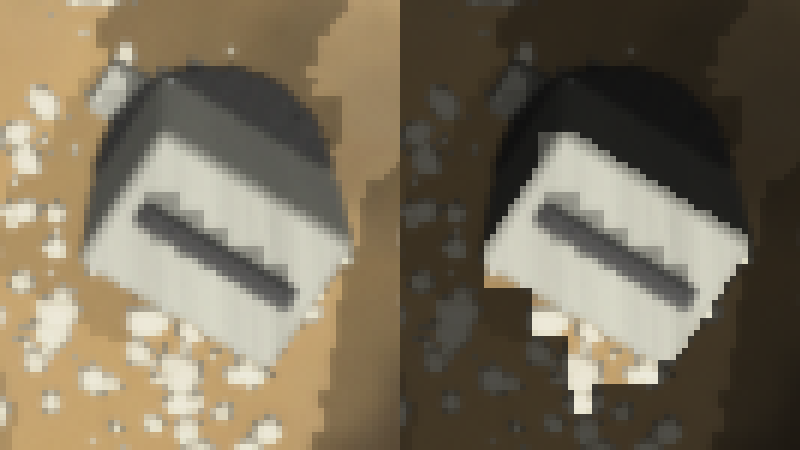

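```bash
python3 - <<'E'
from h import *
d=load('wrist')
c=np.array([(168,130),(352,245),(268,365),(85,268)])/6+[289.5,214.5]
P=np.array([onz(d,q,.07)[:2] for q in c])*1000
print(P.round(1),P.mean(0),[np.linalg.norm(P[i]-P[i-1]).round(1) for i in range(4)])
for a,b in((0,1),(3,2)):
  v=P[b]-P[a];print('x ang',np.degrees(np.arctan2(v[1],v[0])))
for a,b in((0,3),(1,2)):
  v=P[b]-P[a];print('y ang',np.degrees(np.arctan2(v[1],v[0]))+90)
rib=np.array([(148,213),(290,297)])/6+[289.5,214.5]
R=np.array([onz(d,q,.073)[:2] for q in rib])*1000;v=R[1]-R[0];print(R.mean(0),np.degrees(np.arctan2(v[1],v[0])))
E
```

```text
[[ 453.   -74.7]
 [ 481.3  -93. ]
 [ 468.6 -112.9]
 [ 440.1  -96.8]] [460.75579127 -94.34494477] [np.float64(25.6), np.float64(33.8), np.float64(23.6), np.float64(32.7)]
x ang -32.950445531866556
x ang -29.406641647861353
y ang -30.184340041427177
y ang -32.711477141747366
[460.83557365 -93.69621229] -31.861762989138313
```

{"method": "carry_out", "body": {"steps": [[0.5, 0, 0, 0, 0, 0, -0.17], [0.5, 0, 0, 0, 0, 0, -0.17], [0.5, 0, 0, 0, 0, 0, -0.17], [0.5, 0, 0, 0, 0, 0, -0.17], [0.5, 0, 0, 0, 0, 0, -0.17], [0.5, 0, 0, 0, 0, 0, -0.17], [0.5, -0.026, 0.022, 0.04, 0, 0, 0], [0.5, 0, 0, 0.04, 0, 0, 0], [0.5, 0, 0, 0.03, 0, 0, 0], [0.5, 0, 0, 0, 0, 0, 0], [0.5, 0, 0, 0, 0, 0, 0]]}}

```text
clock: 2.2
tcp_pos: [0.4613, -0.0937, 0.1412]
orientation: [0.0, 0.873, 0.489, 0.0]
wrist_force: [0.5, -0.3, -0.1]
finger_gap: 0.0641
```

```bash
python3 - <<'E'
from h import *
d=shot('wrist','w2'); s=env.get_state();print(s['tcp_pos'],s['orientation'],s['joint_pos'],s['finger_gap'])
print(proj(d,[[.461,-.094,.07]]),proj(d,[list(s['tcp_pos'][:2])+[.07]]))
E
```

```text
[ 0.4615927  -0.09382923  0.14164556] [8.63149582e-04 8.72579006e-01 4.88471634e-01 7.72217522e-04] [-3.71264432e-01  1.77071279e-01 -4.09210863e-01  9.82199768e-01
  9.41507466e-05  1.78856567e-01] 0.06424547236568624
[[318.68231975 260.418373  ]] [[319.44873471 261.08056024]]
```

View pics/w2.png

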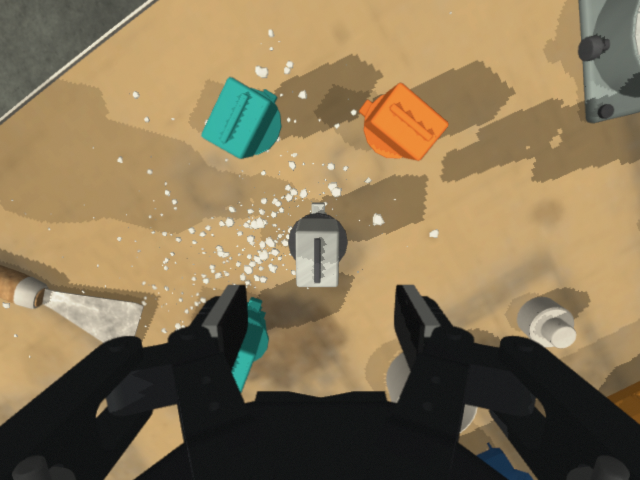

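The punch top at (317,259) matches the prediction of (319,260) and is square to the jaws. I'll narrow the jaws to clear the turquoise part at (255,340), descend and grip.

{"method": "carry_out", "body": {"steps": [[0.15, 0, 0, 0.0, 0, 0, 0], [0.15, -0.001, 0, 0.03, 0, 0, 0], [0.15, 0, 0, 0.03, 0, 0, 0], [0.15, 0, 0, 0.023, 0, 0, 0], [0.15, 0, 0, 0, 0, 0, 0], [-1, 0, 0, 0, 0, 0, 0], [-1, 0, 0, 0, 0, 0, 0], [-1, 0, 0, 0, 0, 0, 0], [-1, 0, 0, 0, 0, 0, 0]], "grip_force": 80}}

```text
clock: 3.38
tcp_pos: [0.4609, -0.095, 0.0589]
orientation: [0.001, 0.873, 0.488, 0.001]
wrist_force: [-1.6, 0.5, 7.4]
finger_gap: 0.0249
```

{"method": "carry_out", "body": {"steps": [[-1, 0, 0, -0.02, 0, 0, 0], [-1, 0, 0, -0.06, 0, 0, 0], [-1, 0, 0, -0.06, 0, 0, 0], [-1, 0.0453, -0.0126, 0, 0, 0, 0], [-1, 0.0453, -0.0126, 0, 0, 0, 0], [-1, 0.0453, -0.0126, 0, 0, 0, 0], [-1, 0.0453, -0.0126, 0, 0, 0, 0], [-1, 0.0453, -0.0126, 0, 0, 0, 0], [-1, 0, 0, 0, 0, 0, 0], [-1, 0, 0, 0, 0, 0, 0], [-1, 0, 0, 0, 0, 0, 0]]}}

```text
clock: 4.75
tcp_pos: [0.5241, 0.1304, 0.1973]
orientation: [0.0, 0.873, 0.488, -0.0]
wrist_force: [-0.2, 0.5, -1.9]
finger_gap: 0.0248
```

```bash
python3 - <<'E'
from h import *
d=shot('wrist','w3'); s=env.get_state();print(s['tcp_pos'],s['orientation'],s['joint_pos'],s['finger_gap'])
print(proj(d,[[.462,.17,.043]]))
E
```

```text
[0.52424364 0.13035505 0.19734441] [ 4.55958718e-05  8.73153114e-01  4.87446013e-01 -1.47929396e-04] [ 9.51795739e-02  2.67772197e-01 -1.47106632e-01  1.15615168e+00
 -2.02500224e-04  6.47651230e-01] 0.024839389445639015
[[321.23199406 134.5113232 ]]
```

View pics/w3.png

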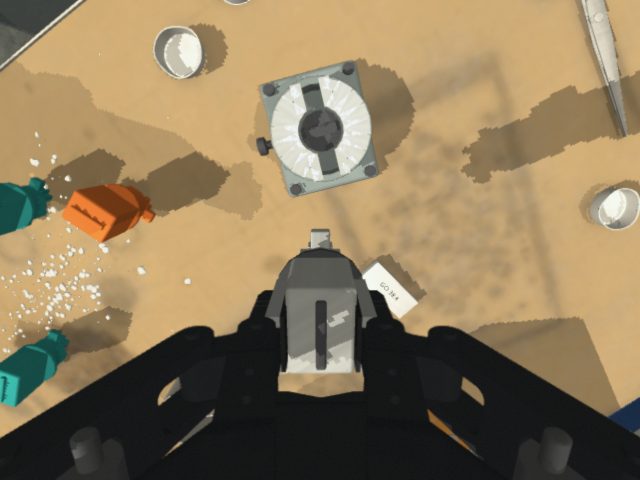

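The chuck lip ring shows clearly around (321,130), with the slots running from (313,90) to (330,170). The held punch is square in the jaws, rib at (321,335). I'll measure both.

```bash
python3 - <<'E'
from h import *
from scipy.spatial.transform import Rotation as Ro
d=load('wrist'); im=d['color']; s=env.get_state()
# rectify patch about the chuck at z=.043, 0.25 mm/px
c0=np.array([.462,.17]); N=400; g=(np.arange(N)-N/2)*.00025
X,Y=np.meshgrid(c0[0]+g,c0[1]-g); uv=proj(d,np.stack([X,Y,0*X+.043],-1).reshape(-1,3)).astype(np.float32).reshape(N,N,2)
rect=cv2.remap(im,uv[...,0],uv[...,1],cv2.INTER_LINEAR); gray=cv2.cvtColor(rect,cv2.COLOR_RGB2GRAY); hsv=cv2.cvtColor(rect,cv2.COLOR_RGB2HSV)
m=((hsv[...,1]<40)&(hsv[...,2]>165)).astype(np.uint8); m=cv2.morphologyEx(m,cv2.MORPH_OPEN,np.ones((5,5)))
pts=np.argwhere(m)[:,::-1].astype(np.float32)
(c,r)=cv2.minEnclosingCircle(pts); print('encl',c,r*.25)
h=cv2.convexHull(pts); e=cv2.fitEllipse(h); print('ell',e)
w=lambda c:c0+(np.array(c)-N/2)*[.00025,-.00025]
print('centre',w(c),w(e[0]))
cc=np.array(e[0])
for rad in(23,26,29,32):
  a=np.radians(np.arange(0,360,1)); u=cv2.remap(gray,(cc[0]+rad*4*np.cos(a)).astype(np.float32)[None],(cc[1]-rad*4*np.sin(a)).astype(np.float32)[None],cv2.INTER_LINEAR)[0]
  dk=u<130; A=np.degrees(a)[dk]
  z=np.exp(2j*np.radians(A)).mean(); print(rad,np.degrees(np.angle(z))/2,[int(x) for x in A])
# bore
b=((gray<130)&((X-w(cc)[0])**2+(Y-w(cc)[1])**2<.0165**2)); print(b.sum()*.0625, np.pi*17.5**2)
# held punch
T=s['tcp_pos']; R=Ro.from_quat(np.roll(s['orientation'],-1)).as_matrix()
for n,q,z in(('rib a',(321.5,302),.014),('rib b',(321,369),.014),('tl',(288,290),.011),('tr',(356,290),.011),('bl',(285,373),.011),('br',(357,373),.011)):
  print(n,(R.T@(onz(d,q,T[2]+z)-T)*1000).round(1))
cv2.imwrite('pics/rect.png',np.hstack([rect[:,:,::-1],cv2.cvtColor(m*255,cv2.COLOR_GRAY2BGR)]))
E
```

```text
encl (189.98277282714844, 206.13954162597656) 49.294525146484375
ell ((193.33567810058594, 204.701171875), (323.896484375, 402.34722900390625), 100.1902084350586)
centre [0.45949569 0.16846511] [0.46033392 0.16882471]
23 -17.68432962801007 [0, 1, 2, 3, 142, 143, 144, 145, 146, 147, 148, 149, 150, 151, 152, 153, 154, 155, 156, 157, 158, 159, 160, 161, 162, 163, 164, 165, 166, 167, 168, 169, 170, 171, 172, 173, 331, 332, 333, 334, 335, 336, 337, 338, 339, 340, 341, 342, 343, 344, 345, 346, 347, 348, 349, 350, 351, 352, 353, 354, 355, 356, 357, 358, 359]
26 -17.68396000290693 [0, 1, 144, 145, 146, 147, 148, 149, 150, 151, 152, 153, 154, 155, 156, 157, 158, 159, 160, 161, 162, 163, 164, 165, 166, 167, 168, 169, 170, 171, 172, 332, 333, 334, 335, 336, 337, 338, 339, 340, 341, 342, 343, 344, 345, 346, 347, 348, 349, 350, 351, 352, 353, 354, 355, 356, 357, 358, 359]
29 -17.374115199216487 [147, 148, 149, 150, 151, 152, 153, 154, 155, 156, 157, 158, 159, 160, 161, 162, 163, 164, 165, 166, 167, 168, 169, 170, 171, 333, 334, 335, 336, 337, 338, 339, 340, 341, 342, 343, 344, 345, 346, 347, 348, 349, 350, 351, 352, 353, 354, 355, 356, 357, 358, 359]
32 -16.429368602865257 [148, 149, 150, 151, 152, 153, 154, 155, 156, 157, 158, 159, 160, 161, 162, 163, 164, 165, 166, 167, 168, 169, 170, 171, 343, 344, 345, 346, 347, 348, 349, 350, 351, 352, 353, 354, 355, 356, 357]
807.625 962.1127501618741
rib a [  0.9 -15.  -14. ]
rib b [  0.8  12.  -14. ]
tl [-10.9 -18.2 -11. ]
tr [ 13.  -18.2 -11. ]
bl [-12.9  16.  -11. ]
br [ 14.4  16.  -11. ]
```

```bash
python3 - <<'E'
from h import *
from scipy.optimize import least_squares
d=load('wrist'); gray=cv2.cvtColor(d['color'],cv2.COLOR_RGB2GRAY)
c0=np.array([.4609,.1707])
rs=np.arange(.008,.048,.00025)
I=[];O=[]
for a in range(0,360,4):
  if abs((a+17.5+90)%180-90)<32: continue
  u=np.array([np.cos(np.radians(a)),np.sin(np.radians(a))]); P=c0+rs[:,None]*u
  uv=proj(d,np.c_[P,0*rs+.043]).astype(np.float32); v=cv2.remap(gray,uv[None,:,0],uv[None,:,1],cv2.INTER_LINEAR)[0].astype(float)
  k=np.where(v>150)[0]; k=k[rs[k]>.012]
  if len(k): I.append(P[k[0]])
  o=np.where((rs>.03)&(v<165))[0]
  if len(o): O.append(P[o[0]])
for n,Q in(('in',I),('out',O)):
  Q=np.array(Q); f=least_squares(lambda p:np.hypot(*(Q-p[:2]).T)-p[2],[*c0,.02],loss='soft_l1',f_scale=.0005)
  print(n,len(Q),f.x*1000,np.abs(f.fun).mean()*1000)
E
```

```text
in 58 [458.89696882 171.06134216  17.32578348] 0.10856812504551948
out 58 [458.86830229 170.99192669  38.75610041] 0.14124760973200373
```

{"method": "carry_out", "body": {"steps": [[-1, 0, 0, 0, 0, 0, -0.1235], [-1, 0, 0, 0, 0, 0, -0.1235], [-1, 0.0061, -0.0245, 0, 0, 0, 0], [-1, 0.006, -0.0245, 0, 0, 0, 0], [-1, 0.006, -0.0245, 0, 0, 0, 0], [-1, 0, 0, 0.04, 0, 0, 0], [-1, 0, 0, 0.044, 0, 0, 0], [-1, 0, 0, 0, 0, 0, 0], [-1, 0, 0, 0, 0, 0, 0]]}}

```text
clock: 5.92
tcp_pos: [0.4606, 0.1703, 0.1147]
orientation: [0.0, 0.806, 0.592, 0.001]
wrist_force: [0.2, -0.8, -2.7]
finger_gap: 0.0248
```

```bash
python3 - <<'E'
from h import *
s=env.get_state();print(s['tcp_pos'],s['orientation'],s['joint_pos'],s['wrist_force'])
w=shot('wrist');a=shot('scene');b=shot('side')
W=w['color'][60:340,160:480,::-1]
f=lambda d,c:cv2.resize(d['color'][c[1]:c[3],c[0]:c[2],::-1],(400,300),interpolation=cv2.INTER_CUBIC)
out=np.vstack([np.hstack([f(a,(240,240,360,330)),f(b,(240,225,360,315))]),np.hstack([f(w,(160,60,480,300)),f(w,(240,100,400,220))])])
cv2.imwrite('pics/c4.png',out)
E
```

```text
[0.46063423 0.17028751 0.11465549] [3.06084337e-04 8.06288353e-01 5.91522305e-01 6.00475401e-04] [ 1.90493597e-01  2.38877943e-01 -4.02966138e-01  9.27604837e-01
 -3.90243533e-05  4.95398412e-01] [ 0.24115688 -0.76522843 -2.66391481]
```

View pics/c4.png

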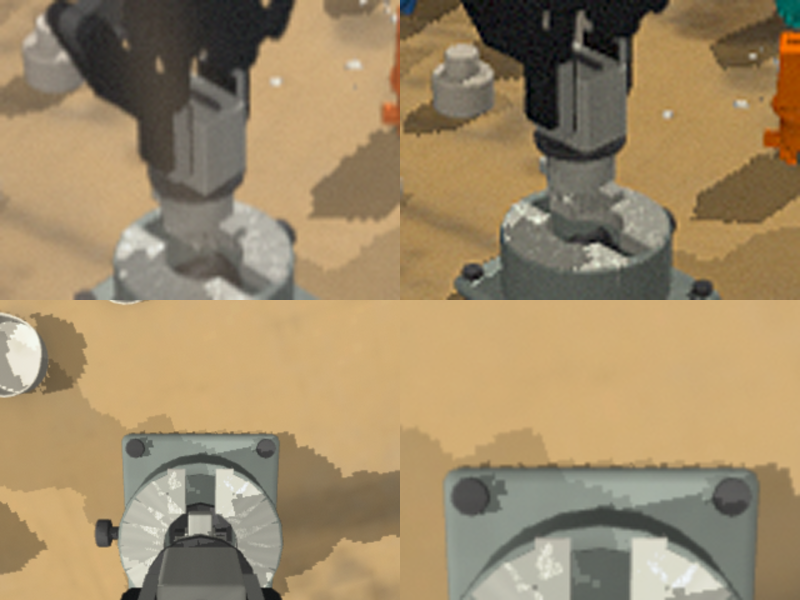

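The scene and side crops show the punch upright just above the chuck. In the wrist view the lug at about (320,237) lines up with the slot at about (320,204). I'll check this numerically.

```bash
python3 - <<'E'
from h import *
from scipy.optimize import least_squares
from scipy.spatial.transform import Rotation as Ro
d=load('wrist'); gray=cv2.cvtColor(d['color'],cv2.COLOR_RGB2GRAY); s=env.get_state()
T=s['tcp_pos']; R=Ro.from_quat(np.roll(s['orientation'],-1)).as_matrix()
for r in(196,200,204,208,212): print(r,gray[r,298:344].tolist())
for r in(232,238,244): print(r,gray[r,300:342].tolist())
c0=np.array([.4589,.171]);rs=np.arange(.030,.046,.00025);O=[]
for a in range(0,360,3):
  u=np.array([np.cos(np.radians(a)),np.sin(np.radians(a))]); P=c0+rs[:,None]*u; t=R.T@np.array([*u,0])
  if t[1]>0.1 or abs(t[0])<.3: continue
  uv=proj(d,np.c_[P,0*rs+.043]).astype(np.float32); v=cv2.remap(gray,uv[None,:,0],uv[None,:,1],cv2.INTER_LINEAR)[0].astype(float)
  o=np.where(v<150)[0]
  if len(o) and v[0]>150: O.append(P[o[0]])
Q=np.array(O)
f=least_squares(lambda p:np.hypot(*(Q-p[:2]).T)-.0389,[*c0],loss='soft_l1',f_scale=.0003)
print(len(Q),f.x*1000,np.abs(f.fun).mean()*1000, 'tool',R.T@(np.array([*f.x,0])-[T[0],T[1],0])*1000)
E
```

```text
196 [183, 186, 184, 183, 183, 183, 183, 184, 184, 181, 153, 138, 136, 136, 136, 136, 136, 137, 137, 136, 137, 136, 137, 136, 137, 137, 138, 139, 144, 159, 160, 159, 149, 161, 179, 212, 216, 216, 216, 216, 216, 216, 214, 215, 215, 214]
200 [225, 219, 214, 189, 186, 186, 185, 186, 185, 181, 135, 108, 104, 106, 97, 90, 88, 92, 93, 98, 99, 97, 97, 97, 99, 99, 94, 93, 96, 108, 113, 117, 128, 131, 159, 212, 217, 217, 217, 217, 217, 218, 217, 217, 218, 218]
204 [205, 223, 215, 192, 188, 189, 186, 185, 185, 180, 124, 119, 117, 100, 97, 98, 98, 98, 98, 97, 98, 98, 99, 97, 96, 97, 96, 95, 96, 95, 95, 96, 96, 104, 156, 212, 217, 216, 217, 217, 218, 226, 220, 219, 219, 217]
208 [211, 223, 208, 213, 205, 214, 219, 190, 184, 179, 123, 121, 122, 120, 99, 99, 98, 98, 97, 98, 99, 98, 97, 97, 98, 96, 96, 95, 96, 95, 96, 96, 95, 106, 157, 211, 217, 223, 218, 217, 217, 217, 220, 234, 239, 228]
212 [188, 186, 185, 184, 185, 185, 185, 185, 185, 179, 119, 102, 120, 121, 121, 120, 121, 118, 102, 117, 120, 117, 100, 97, 98, 97, 97, 97, 96, 97, 97, 97, 97, 111, 178, 214, 216, 217, 216, 217, 217, 217, 217, 217, 217, 217]
232 [189, 188, 188, 175, 110, 68, 53, 51, 50, 53, 94, 185, 174, 169, 167, 165, 166, 166, 166, 165, 162, 161, 161, 162, 161, 163, 164, 161, 148, 108, 94, 93, 98, 95, 86, 94, 120, 153, 206, 216, 218, 221]
238 [54, 55, 53, 53, 50, 52, 51, 51, 51, 58, 116, 205, 198, 193, 190, 186, 187, 186, 187, 185, 183, 182, 181, 181, 183, 183, 184, 181, 163, 113, 95, 93, 93, 91, 92, 89, 82, 81, 78, 78, 78, 80]
244 [38, 37, 37, 38, 37, 37, 37, 48, 93, 90, 121, 205, 197, 192, 188, 186, 185, 186, 186, 184, 182, 179, 179, 180, 180, 181, 178, 174, 156, 109, 90, 85, 54, 39, 37, 38, 38, 37, 39, 38, 40, 49]
50 [459.14432867 170.47646481] 0.5382162402027377 tool [-0.93801683 -2.10398559 -0.00841954]
```

Slot centre is at column 319.9 and the lug at 319.4, so tool x is aligned. Tool y needs about -0.8 mm. I'll descend gently into the bore.

{"method": "carry_out", "body": {"steps": [[-1, 0, -0.0008, 0, 0, 0, 0], [-1, 0, 0, 0.006, 0, 0, 0], [-1, 0, 0, 0.006, 0, 0, 0], [-1, 0, 0, 0.005, 0, 0, 0], [-1, 0, 0, 0.004, 0, 0, 0], [-1, 0, 0, 0, 0, 0, 0]]}}

```text
clock: 6.82
tcp_pos: [0.4587, 0.1709, 0.0918]
orientation: [-0.0, 0.806, 0.592, -0.0]
wrist_force: [0.3, -0.4, -1.9]
finger_gap: 0.025
```

The foot is 10 mm inside the bore with no contact force. Now I'll push down.

{"method": "carry_out", "body": {"steps": [[-1, 0, 0, 0.004, 0, 0, 0], [-1, 0, 0, 0.004, 0, 0, 0], [-1, 0, 0, 0.004, 0, 0, 0], [-1, 0, 0, 0.003, 0, 0, 0], [-1, 0, 0, 0, 0, 0, 0]]}}

```text
clock: 7.45
tcp_pos: [0.4594, 0.171, 0.0778]
orientation: [0.0, 0.806, 0.592, 0.0]
wrist_force: [-2.8, -0.9, 6.9]
finger_gap: 0.0252
```

The net push is about 9 N, so the plate is roughly 7–8 mm down. I'll press a little more and start turning clockwise, compensating for the ~1.3 mm offset of the punch axis in the jaws.

{"method": "carry_out", "body": {"steps": [[-1, 0, 0, 0.0015, 0, 0, 0], [-1, 0, 0, 0, 0, 0, 0], [-1, -0.0002, 0, 0, 0, 0, 0.15], [-1, -0.0002, 0, 0, 0, 0, 0.15], [-1, -0.0002, 0, 0, 0, 0, 0.15], [-1, -0.0002, 0, 0, 0, 0, 0.15], [-1, 0, 0, 0, 0, 0, 0]]}}

```text
clock: 8.32
tcp_pos: [0.4598, 0.1706, 0.0768]
orientation: [0.0, 0.945, 0.327, 0.001]
wrist_force: [-0.9, -0.3, 5.6]
finger_gap: 0.0247
```

```bash
python3 - <<'E'
from h import *
s=env.get_state();print({k:np.round(s[k],3) for k in('tcp_pos','orientation','joint_pos','wrist_force','ft_torque')})
E
```

```text
{'tcp_pos': array([0.46 , 0.171, 0.077]), 'orientation': array([0.   , 0.945, 0.327, 0.001]), 'joint_pos': array([ 0.191,  0.277, -0.459,  0.833,  0.   ,  1.096]), 'wrist_force': array([-0.938, -0.336,  5.621]), 'ft_torque': array([0.061, 0.15 , 0.071])}
```

{"method": "carry_out", "body": {"steps": [[-1, -0.0002, 0, 0.0005, 0, 0, 0.15], [-1, -0.0002, 0, 0, 0, 0, 0.15], [-1, -0.0002, 0, 0, 0, 0, 0.15], [-1, -0.0002, 0, 0, 0, 0, 0.15], [-1, -0.0002, 0, 0, 0, 0, 0.15], [-1, 0, 0, 0, 0, 0, 0]]}}

```text
clock: 9.07
tcp_pos: [0.4593, 0.1703, 0.0765]
orientation: [-0.0, 0.999, -0.042, 0.002]
wrist_force: [-0.0, 0.5, 6.8]
finger_gap: 0.0247
```

```bash
python3 - <<'E'
from h import *
s=env.get_state();print({k:np.round(s[k],3) for k in('tcp_pos','orientation','joint_pos','wrist_force','ft_torque')})
E
```

```text
{'tcp_pos': array([0.459, 0.17 , 0.077]), 'orientation': array([-0.   ,  0.999, -0.042,  0.002]), 'joint_pos': array([ 0.191,  0.275, -0.461,  0.83 ,  0.   ,  1.846]), 'wrist_force': array([-0.015,  0.506,  6.79 ]), 'ft_torque': array([0.04 , 0.035, 0.12 ])}
```

{"method": "carry_out", "body": {"steps": [[-1, -0.0001, 0, 0, 0, 0, 0.1], [-1, 0, 0, 0, 0, 0, 0.05], [-1, 0, 0, 0, 0, 0, 0.05], [-1, 0, 0, 0, 0, 0, 0], [-1, 0, 0, 0, 0, 0, 0]]}}

```text
clock: 9.7
tcp_pos: [0.4592, 0.1702, 0.0765]
orientation: [-0.001, 0.99, -0.141, 0.002]
wrist_force: [0.4, -0.8, 6.4]
finger_gap: 0.025
```

```bash
python3 - <<'E'
from h import *
s=env.get_state();print({k:np.round(s[k],3) for k in('tcp_pos','orientation','joint_pos','wrist_force','ft_torque')})
w=shot('wrist');a=shot('scene');b=shot('side')
f=lambda d,c:cv2.resize(d['color'][c[1]:c[3],c[0]:c[2],::-1],(400,300),interpolation=cv2.INTER_CUBIC)
cv2.imwrite('pics/c5.png',np.vstack([np.hstack([f(a,(240,240,360,330)),f(b,(240,225,360,315))]),np.hstack([f(w,(160,60,480,300)),f(w,(160,150,480,390))])]))
E
```

```text
{'tcp_pos': array([0.459, 0.17 , 0.077]), 'orientation': array([-0.001,  0.99 , -0.141,  0.002]), 'joint_pos': array([ 0.191,  0.275, -0.461,  0.83 , -0.   ,  2.044]), 'wrist_force': array([ 0.404, -0.792,  6.359]), 'ft_torque': array([-0.04 ,  0.058,  0.145])}
```

View pics/c5.png

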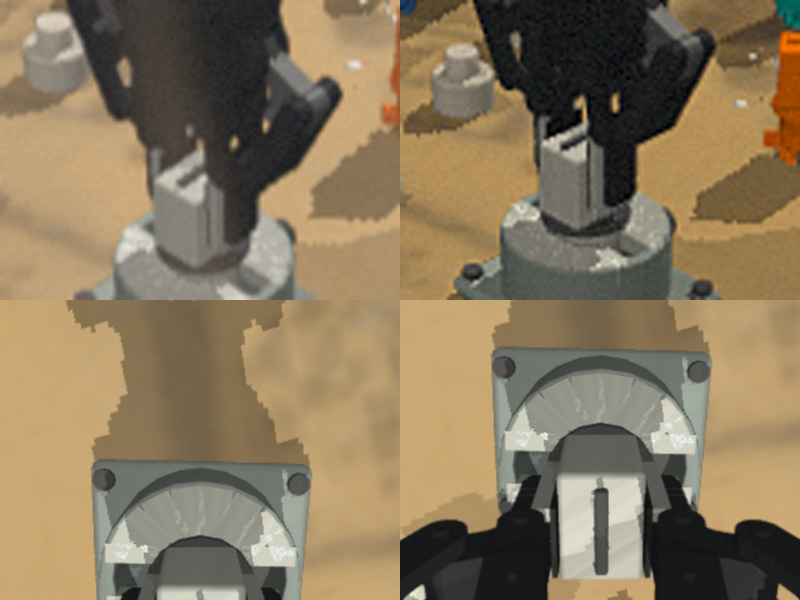

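The crops show the punch seated, with the collar just above the lip and the head turned a quarter turn across the slots. A bit more turn should show the torque rise at the stop.

{"method": "carry_out", "body": {"steps": [[-1, 0, 0, 0, 0, 0, 0.04], [-1, 0, 0, 0.0005, 0, 0, 0.04], [-1, 0, 0, 0, 0, 0, 0], [-1, 0, 0, 0, 0, 0, 0]]}}

```text
clock: 10.35
tcp_pos: [0.4592, 0.1702, 0.0761]
orientation: [-0.001, 0.984, -0.18, 0.002]
wrist_force: [-0.4, -0.1, 6.9]
finger_gap: 0.0253
```

```bash
python3 - <<'E'
from h import *
s=env.get_state();print({k:np.round(s[k],3) for k in('tcp_pos','orientation','joint_pos','wrist_force','ft_torque','finger_gap')})
E
```

```text
{'tcp_pos': array([0.459, 0.17 , 0.076]), 'orientation': array([-0.001,  0.984, -0.18 ,  0.002]), 'joint_pos': array([ 0.191,  0.276, -0.462,  0.829, -0.   ,  2.123]), 'wrist_force': array([-0.448, -0.057,  6.86 ]), 'ft_torque': array([-0.106,  0.075,  0.63 ]), 'finger_gap': np.float64(0.025)}
```

The torque jumped from 0.145 to 0.63 N m, so the punch is at the stop. Handing in.

```bash
python3 - <<'E'
from h import *
print(env.hand_in()); s=env.get_state(); print(s['clock'],s['tcp_pos'],s['wrist_force'],s['ft_torque'][2],s['finger_gap'])
E
```

```text
the job is handed in; nothing more can be done
None
the job is handed in; nothing more can be done
```

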